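Lock the domed stake into the bayonet holder

ROBOT

A 6-joint arm with a two-finger parallel gripper is mounted at the origin on a cart in front of the work surface, level with it; the furniture and walls round the work are solid. World frame = base frame: x ahead of the robot, y to its left, z up, the work surface at z = 0. Lengths are in m, angles in rad, forces in N, time in s.
With the tool pointing down it reaches from about 0.35 to 0.8 m from the base axis. Payload 7.3 kg.
Tool frame: the origin (TCP) lies between the finger pads; the fingertips stand 25 mm ahead of it and the grasp point (between the pads) lies 6 mm ahead of it; z points along the fingers, y is the line along which they close (so a half turn about z gives the same grasp; the last joint's range is limited). The gripper opens to 85 mm and grips with 20 to 120 N. Pads are 22 mm wide; open, the fingers measure 114 mm over their backs; the gripper's body (76 mm by 85 mm) begins 54 mm behind the grasp point. The pads swing forward as they close: fully open they stand 13 mm farther back than shut.
Start: joints at [1.017, 0.342, 1.524, -0, 1.275, -0.146], TCP at [0.208, 0.482, 0.236] pointing down, gripper open.
Joint ranges: [-2.53, 2.53], [-0.77, 2.02], [0.04, 2.7], [-1, 4.14], [0.28, 2.66], [-3.11, 3.11]. Speed limits (rad/s): [2.57, 2.57, 3.14, 3.14, 3.14, 3.14].

INTERFACE

Orientations are given as [roll, pitch, yaw] about the fixed x, y, z axes, in that order (R = Rz(yaw) Ry(pitch) Rx(roll)).
In Python, from rig import r, cams gives the robot as it stands.
- The arm moves only by the tool apply_moves, never from a script. Its argument "series" is text: rows parted by semicolons, each of 7 numbers parted by spaces: the finger opening in cm, from 0 to 8.54, then the shift along the tool's x, y, z in cm, then the turn, a rotation vector about the tool's x, y, z in degrees. In form: fingers dx dy dz rx ry rz; .... A call has 1 to 5 rows; each row is the pose to reach, as a shift and turn from the pose commanded when the call began, along the tool's axes at that moment; what a row does not reach only later rows make up. A row lasts 1/8 s, in which the tool goes at most 62.5 mm and 10.7 degrees, less where a joint would pass 70% of its speed; a pose out of reach is approached as far as the arm can. A call with a gripper value outside its range is refused whole. The fingers move at their own pace and stop on an object; "squeeze" is the grip in N (left out, the last holds). Time passes only in rows, so rows that repeat a pose let the fingers close. It gives the time, the measured TCP pose, the force, the opening and the grip force at its end, in the units of the state.
- r.sense(): the state, without advancing time (a new reading comes with each control period).
- cams.snapshot(name): name is "side" or "top"; returns the picture (480x640x3 uint8, red, green, blue); there is no depth.
- cams.camera_info(name): a dict with "fx", "fy", "cx", "cy" (pixels), "D" ([k1, k2, p1, p2, k3] as OpenCV has them; the pictures are not rectified), "position" and "attitude" of the camera in the world. Camera axes: x right, y down, z forward; pixel columns grow to the right and rows downward; lengths in m; the calibration is good to about 2 mm. A picture is of the moment at which its call begins. camera_info takes no time and is no camera call.
- r.sign_off(): hands the job in; it is judged then, once.
The state is a dict: "time": time; "joints": joint angles; "qvel": joint speeds; "joint_efforts": joint torques, N m; "eef_pos": TCP position; "ee_rot": TCP orientation; "wrist_force": force on the tool from outside, world axes, zero at the start; "torque": the same for the moment, N m; "finger_gap": finger opening in m; "gripper_force": force on a finger pad.
Only numpy, scipy, OpenCV 4.12 (cv2) and the standard library are available. Lean on these libraries where they do the work, as an engineer would, in place of code of your own. Each camera call takes 0.05 s, during which the arm holds its last target. There are 200 camera calls.

TASK

Fit the round-domed forming stake into the bayonet holder on the bench: set its foot in the socket, feel for the notches, press it down gently against the spring, twist it about a quarter turn clockwise (seen from above) to the stop and let go, so that the spring lifts it into its locked position. A light push of about 12 N is enough; never ram the stake against the ring or wrench it against the stop. Leave the flat-topped stake standing where it is.

Things in the scene. Friction and masses are not known exactly. Their poses are not given: they have to be found in the camera images.
- dome_stake_centre (a point): Steel stake with a round dome on top, 94 mm tall, 0.2 kg, standing on its foot. This point: on its axis, 58 mm above the foot's underside, amid its square shank (28 x 28 mm, 33 to 79 mm above the underside, flats facing this point's x and y), where to grip it. Dome above, 27 mm across. Collar below, 42 mm across, 28 to 34 mm above the underside. z axis up. The same after half a turn.
- dome_stake_foot (a point): Centre of the underside of the domed stake's foot, axes as dome_stake_centre. The foot is round, 26 mm across, tapered over its last 3 mm. Two lugs stick out of it along +x and -x of this point: 8 mm wide, reaching 19 mm from the axis, 6 to 12 mm above the underside.
- flat_stake_centre (a point): The other stake, to be left alone: same shank, collar and foot, but a flat-topped round head 27 mm across; 94 mm tall. Point on its axis, 58 mm above its underside.
- holder: Bayonet holder, fixed to the bench: grey round housing 68 mm across, 38 mm tall, on a flange 94 mm across and 7 mm thick, with a steel ring in its mouth; small clamp screw on its -x side. Origin on its axis at the bench surface, z up. Its ring and the stake's lugs are bruised by more than 80 N (all their contacts added up, so pressing and twisting together).
- holder_mouth (a point): Centre of the holder's mouth at the ring's top face, 38 mm above the bench; axes as holder. The ring's bore is 28 mm across, with two opposite notches 11 mm wide, open at the top, for the stake's lugs. The ring is clamped fast wherever it was left: its notches lie up to 30 degrees (0.52 rad) either way off the holder's x axis; this is not measured and must be found by feel or eye.
- holder_seat (a point): On the holder's axis, 25 mm above the bench: the unloaded sprung plunger. Height of the foot's underside above the bench: 32 mm with the lugs resting on the ring beside the notches (foot already 6 mm in the bore), 25 mm with the lugs in the notches. From there the spring resists with 4 N plus 1 N per mm (less the stake's own 2 N); hard bottom at 13 mm.
- holder_locked (a point): On the holder's axis, 21 mm above the bench: where the foot's underside is when locked. Pressed to 18 mm or lower the stake can turn, clockwise seen from above only, to a hard stop 82 degrees from the notches. Let go within about 10 degrees of the stop, the spring lifts the lugs into pockets (foot at 21 mm, locked); let go short of that, it stays at 18 mm, not locked.
Mind the look-alikes: they are no part of the job. Leave any blue or turquoise look-alike of the part that bears dome_stake_centre alone.

How it is judged:
By the outcome, as a careful person would: the job done as asked, in the order asked, and still so for the second after the job is handed in, with the robot touching nothing.
It also fails if it takes over 72 s, if anything falls off the work surface, if the arm or the gripper's body presses on something with over 40 N, if the wrist force passes 120 N, or if a joint passes its speed limit or range.

## Working session

There is one attempt and no reset: what is moved stays moved. The work goes in short steps, Python scripts to look and compute and a tool call to move; the robot and the scene stay as the last step left them, time stands still between calls to the robot, and variables do not carry over. Pictures are saved under pics/ and viewed, at most 10 in all, crops included, and the job is handed in when it is done.

Besides the shell and the picture viewer there is one more tool, called after "Emit:" as name(argument=value, ...) on one line, values as JSON. apply_moves: Moves the arm, as the interface text tells. Its arguments: {"type":"object","properties":{"series":{"type":"string"},"squeeze":{"type":"number"}},"required":["series"]}

```bash
mkdir -p pics
python3 - <<'E'
from rig import r,cams
import cv2
for n in("side","top"):
    cv2.imwrite(f"pics/{n}0.png",cams.snapshot(n)[:,:,::-1]); print(n,cams.camera_info(n))
print(r.sense())
E
```

```text
side {'fx': 549.6782635669439, 'fy': 549.6782635669439, 'cx': 324.5930375290012, 'cy': 242.4815641922146, 'D': array([-0.00732154,  0.        ,  0.        ,  0.        ,  0.        ]), 'position': array([ 0.4162751 , -1.05535121,  0.78822012]), 'attitude': array([-2.17628672,  0.02166044, -0.06423391])}
top {'fx': 525.3067581780631, 'fy': 525.3067581780631, 'cx': 315.8492016328388, 'cy': 248.43556559935217, 'D': array([0.02979422, 0.        , 0.        , 0.        , 0.        ]), 'position': array([0.42132308, 0.00909867, 1.18311942]), 'attitude': array([-3.09214236e+00, -1.65084194e-03, -1.57905131e+00])}
{'time': 0.1, 'joints': array([ 1.01698332e+00,  3.42656984e-01,  1.52491403e+00, -9.87768482e-06,
        1.27534100e+00, -1.45998232e-01]), 'qvel': array([ 0.00020942, -0.00096572, -0.00053748,  0.00073736, -0.00112766,
       -0.00036756]), 'joint_efforts': array([ 1.65124453e-03, -4.34446943e+01, -2.46489608e+01, -1.59916126e-04,
        4.64280558e-03,  2.08265345e-05]), 'eef_pos': array([0.20802306, 0.48166862, 0.23489599]), 'ee_rot': array([-3.14028596e+00, -1.82594840e-04,  2.73378064e+00]), 'wrist_force': array([-0.24934205, -0.15899428, -0.21127739]), 'torque': array([ 0.02422073, -0.00040324,  0.01241149]), 'gripper_force': 0.0, 'finger_gap': 0.08524081369539101}
```

View pics/side0.png

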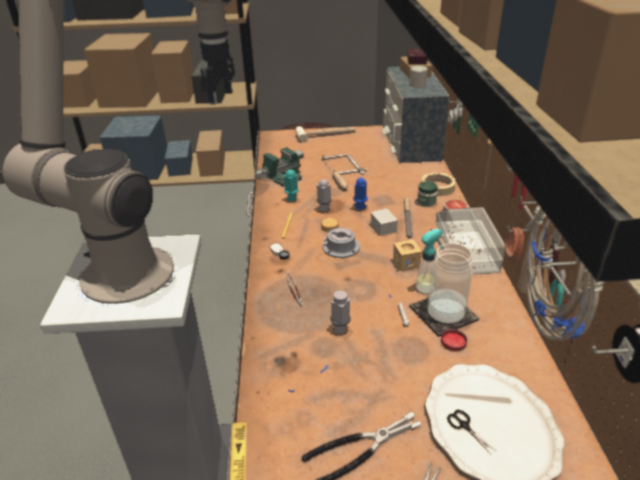

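View pics/top0.png

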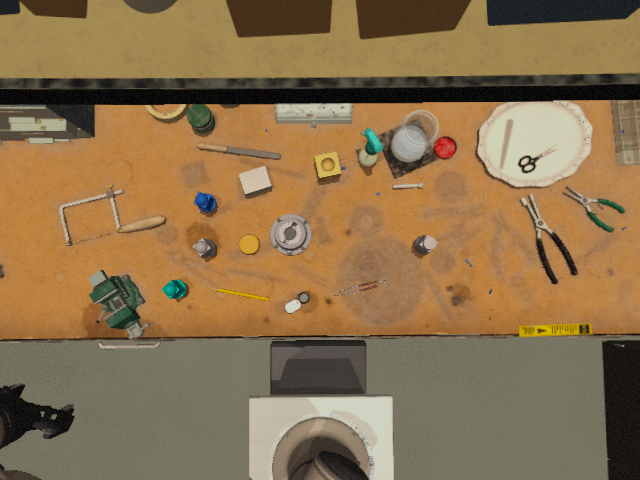

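Two grey stakes appear in the top view, near (204,248) and (425,244), with the holder near (291,235). I'll enlarge these to tell the dome from the flat.

Run:
```python
import cv2,numpy as np
s=cv2.imread("pics/side0.png");t=cv2.imread("pics/top0.png")
def c(im,u,v,h=26,z=5): 
    return cv2.resize(im[v-h:v+h,u-h:u+h],(266,266),interpolation=cv2.INTER_CUBIC)
m=np.vstack([np.hstack([c(s,324,196),c(s,340,312),c(s,341,240)]),np.hstack([c(t,204,248),c(t,425,244),c(t,291,235)])])
cv2.imwrite("pics/m0.png",m)
```

```text
(no output)
```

View pics/m0.png

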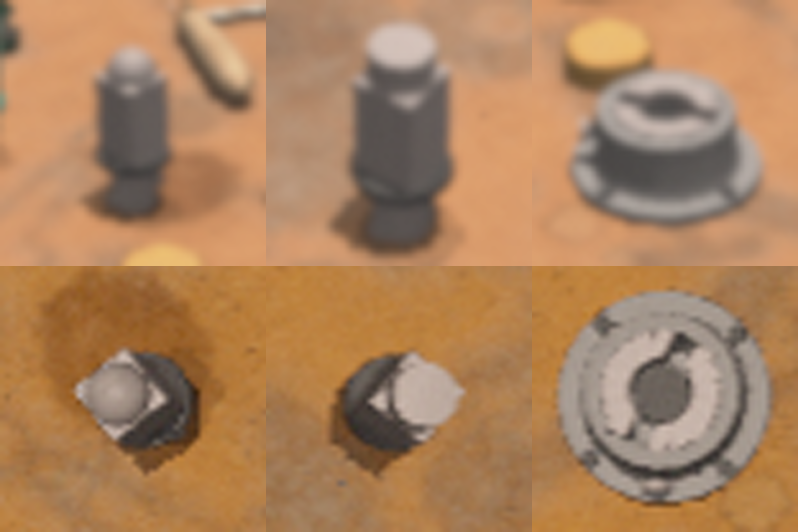

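The domed stake is the one at top (204,248) / side (324,196). The flat one is at (425,244). The holder's notches run up-right to down-left in the top view. Next I'll fit poses by overlaying a wireframe.

```bash
cat > h.py <<'E'
import cv2,numpy as np
from scipy.spatial.transform import Rotation as R
from rig import r,cams
def P(n,X):
    i=cams.camera_info(n); Rc=R.from_euler('xyz',i['attitude']).as_matrix()
    Xc=(np.atleast_2d(X)-i['position'])@Rc
    K=np.array([[i['fx'],0,i['cx']],[0,i['fy'],i['cy']],[0,0,1]])
    return cv2.projectPoints(Xc.reshape(-1,1,3),np.zeros(3),np.zeros(3),K,i['D'])[0].reshape(-1,2)
def ray(n,uv,z):
    i=cams.camera_info(n); Rc=R.from_euler('xyz',i['attitude']).as_matrix()
    K=np.array([[i['fx'],0,i['cx']],[0,i['fy'],i['cy']],[0,0,1]])
    q=cv2.undistortPoints(np.array([[uv]],float),K,i['D'])[0,0]; d=Rc@[q[0],q[1],1]
    return i['position']+d*(z-i['position'][2])/d[2]
a=np.linspace(0,2*np.pi,60)
circ=lambda p,rad,z:np.c_[p[0]+rad*np.cos(a),p[1]+rad*np.sin(a),0*a+z]
def poly(p,yaw,pts,z):
    c,s=np.cos(yaw),np.sin(yaw); pts=np.array(pts)
    return np.c_[p[0]+c*pts[:,0]-s*pts[:,1],p[1]+s*pts[:,0]+c*pts[:,1],0*pts[:,0]+z]
sq=[(14,14),(-14,14),(-14,-14),(14,-14),(14,14)]; sq=np.array(sq)/1e3
lug=np.array([(19,4),(19,-4),(-19,-4),(-19,4),(19,4)])/1e3
notch=np.array([(20,5.5),(20,-5.5),(-20,-5.5),(-20,5.5),(20,5.5)])/1e3
def crop(im,n,uv,h,curves,size=390):
    z=size/(2*h); u0,v0=int(uv[0])-h,int(uv[1])-h
    o=cv2.resize(im[v0:v0+2*h,u0:u0+2*h],(size,size),interpolation=cv2.INTER_CUBIC)
    for C,col in curves:
        q=((P(n,C)-[u0,v0]+.5)*z-.5)
        cv2.polylines(o,[np.round(q*8).astype(np.int32)],False,col,1,cv2.LINE_AA,3)
    return o
E
cat > fit.py <<'E'
from h import *
import sys
d=ray("top",(200.7,246.5),.0805)[:2];hm=ray("top",(289.8,233.1),.038)[:2];hf=ray("top",(290.1,233.8),.007)[:2]
print(d,hm,hf,P("side",[*d,.0805]),P("side",[*hm,.038]))
yaw=np.radians(45);ny=np.radians(-31)
s=cv2.imread("pics/side0.png");t=cv2.imread("pics/top0.png")
G,Rd,B=(0,255,0),(0,0,255),(255,0,0)
D=[(poly(d,yaw,sq,.079),G),(poly(d,yaw,sq,.033),G),(circ(d,.021,.028),Rd),(circ(d,.013,0),Rd)]
L=[(poly(d,yaw,lug,.009),B),(poly(d,yaw+np.pi/2,lug,.009),(255,255,0))]
H=[(circ(hm,.034,.038),G),(circ(hm,.047,.007),G),(circ(hm,.014,.038),Rd),(poly(hm,ny,notch,.038),B)]
row=lambda *x:np.hstack(x)
m=np.vstack([row(crop(t,"top",(204,248),18,D,300),crop(s,"side",(324,196),22,D,300)),row(crop(t,"top",(290,234),24,H,300),crop(s,"side",(341,240),24,H,300))])
cv2.imwrite("pics/f0.png",np.hstack([m[:, :],np.vstack([crop(s,"side",(324,204),12,[],200),crop(s,"side",(324,204),12,L,200),crop(t,"top",(290,234),14,[],200)])]))
E
python3 fit.py
```

```text
[0.48191633 0.24839267] [0.51199688 0.06338804] [0.51287098 0.06419387] [[323.53242511 182.60124596]] [[340.86640932 233.25650573]]
```

View pics/f0.png

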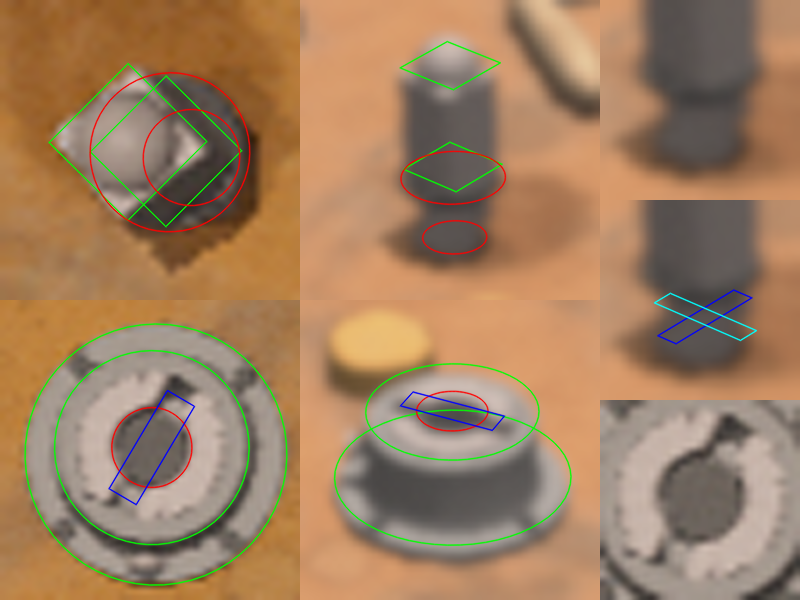

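The overlays fit to about 2 mm: dome near (0.482,0.247) with yaw 45°, notches at about −31° world. The lugs' axis is hidden, so I'll look once the stake is lifted. Moving above it now.

```bash
cat >> h.py <<'E'
def mv(pos,yawdeg):
    s=r.sense(); M=R.from_euler('xyz',s['ee_rot']); T=R.from_euler('xyz',[np.pi,0,np.radians(yawdeg)])
    print('d cm',np.round(M.inv().apply(np.array(pos)-s['eef_pos'])*100,2),'rot',np.round((M.inv()*T).as_rotvec(degrees=True),2))
E
python3 -c "
from h import *
mv([.482,.247,.155],135)"
```

```text
d cm [-34.46 -10.67   8.  ] rot [-0.08  0.   21.63]
```

Emit:
apply_moves(series="8.5 -6 -1.8 0 0 0 5; 8.5 -12 -3.7 0 0 0 10; 8.5 -18 -5.6 0 0 0 15; 8.5 -24 -7.5 0 0 0 20; 8.5 -30 -9.3 0 0 0 21.6")

```text
time: 0.72
eef_pos: [0.4466, 0.2771, 0.2353]
ee_rot: [-3.141, -0.0, 2.355]
wrist_force: [0.0, 1.3, -0.4]
finger_gap: 0.085
gripper_force: 0.0
```

```bash
python3 -c "
from h import *
mv([.482,.247,.13],135);mv([.482,.247,.064],135)"
```

```text
d cm [-4.63  0.38 10.53] rot [-0.01 -0.02 -0.06]
d cm [-4.63  0.38 17.13] rot [-0.01 -0.02 -0.06]
```

Emit:
apply_moves(series="8.5 -4.6 0.4 0 0 0 0; 8.5 -4.6 0.4 5 0 0 0; 8.5 -4.6 0.4 9 0 0 0; 8.5 -4.6 0.4 9 0 0 0; 8.5 -4.6 0.4 9 0 0 0")

```text
time: 1.35
eef_pos: [0.4816, 0.2494, 0.1469]
ee_rot: [3.14, 0.001, 2.357]
wrist_force: [0.9, -0.5, -0.5]
finger_gap: 0.085
gripper_force: 0.0
```

Run:
```python
from h import *
s=cams.snapshot("side")[:,:,::-1];t=cams.snapshot("top")[:,:,::-1]
cv2.imwrite("pics/g.png",np.hstack([crop(s,"side",(324,185),35,[]),crop(t,"top",(204,248),35,[])]))
print(r.sense()['eef_pos'],r.sense()['wrist_force']);mv([.482,.247,.064],135)
```

```text
[0.48188285 0.24955198 0.14750874] [-0.42252804 -0.63599479 -0.03991581]
d cm [-0.18 -0.2   8.35] rot [0.19 0.09 0.06]
```

View pics/g.png

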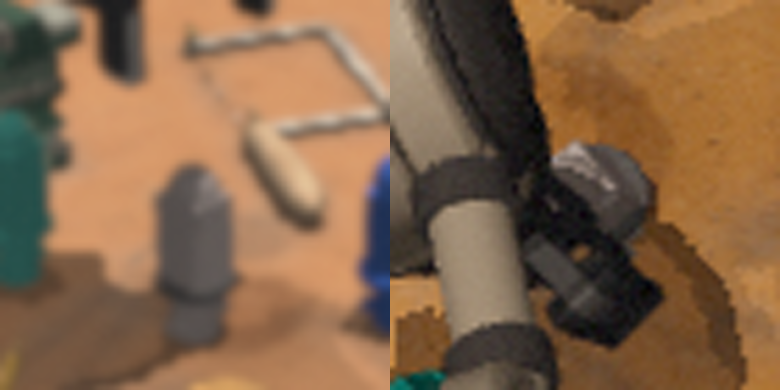

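The side view shows the two fingers at (310,159) and (334,150), straddling the stake's column at 324, so they're aligned. Descend and grip.

Emit:
apply_moves(series="8.5 -0.2 -0.2 3 0 0 0; 8.5 -0.2 -0.2 6 0 0 0; 8.5 -0.2 -0.2 8.3 0 0 0; 8.5 -0.2 -0.2 8.3 0 0 0; 8.5 -0.2 -0.2 8.3 0 0 0", squeeze=50)

```text
time: 2.08
eef_pos: [0.4819, 0.2467, 0.0642]
ee_rot: [3.139, 0.001, 2.357]
wrist_force: [-0.3, 0.6, -0.1]
finger_gap: 0.0852
gripper_force: 0.0
```

Emit:
apply_moves(series="5 0 0 0 0 0 0; 3.6 0 0 0 0 0 0; 2.4 0 0 0 0 0 0; 2.4 0 0 0 0 0 0; 2.4 0 0 0 0 0 0")

```text
time: 2.7
eef_pos: [0.4811, 0.2463, 0.0631]
ee_rot: [3.141, 0.0, 2.357]
wrist_force: [-0.2, -0.4, 6.1]
finger_gap: 0.0275
gripper_force: 49.3
```

Emit:
apply_moves(series="2.4 0 0 0 0 0 0; 2.4 0 0 0 0 0 0; 2.4 0 0 0 0 0 0; 2.4 0 0 0 0 0 0")

```text
time: 3.2
eef_pos: [0.4811, 0.2463, 0.063]
ee_rot: [3.141, 0.0, 2.357]
wrist_force: [-0.4, -0.3, 4.0]
finger_gap: 0.0269
gripper_force: 49.3
```

Emit:
apply_moves(series="2.4 0 0 -2 0 0 0; 2.4 0 0 -5 0 0 0; 2.4 0 0 -8 0 0 0; 2.4 0 0 -8 0 0 0")

```text
time: 3.7
eef_pos: [0.4819, 0.2465, 0.144]
ee_rot: [3.138, 0.002, 2.357]
wrist_force: [-0.3, -0.7, -2.4]
finger_gap: 0.027
gripper_force: 49.3
```

```bash
python3 -c "
from h import *
mv([.512,.063,.145],90)"
```

```text
d cm [-15.1  -10.85  -0.12] rot [2.300e-01 2.000e-02 4.504e+01]
```

Emit:
apply_moves(series="2.4 -3 -2.2 -0.1 0 0 9; 2.4 -6.2 -4.4 -0.1 0 0 18; 2.4 -9.4 -6.7 -0.1 0 0 27; 2.4 -12.4 -8.9 -0.1 0 0 36; 2.4 -15.1 -10.8 -0.1 0 0 45")

```text
time: 4.32
eef_pos: [0.5105, 0.0616, 0.1416]
ee_rot: [-3.138, -0.0, 1.566]
wrist_force: [-0.5, -0.5, -2.2]
finger_gap: 0.0273
gripper_force: 49.3
```

Emit:
apply_moves(series="2.4 0 0 0 0 0 0; 2.4 0 0 0 0 0 0; 2.4 0 0 0 0 0 0")

```text
time: 4.7
eef_pos: [0.5109, 0.0639, 0.1429]
ee_rot: [-3.141, -0.0, 1.574]
wrist_force: [-0.1, 0.2, -1.8]
finger_gap: 0.0272
gripper_force: 49.4
```

Run:
```python
from h import *
s=cams.snapshot("side")[:,:,::-1];t=cams.snapshot("top")[:,:,::-1]
e=r.sense();p=e['eef_pos'];z0=p[2]-.064
c=P("side",[*p[:2],z0])[0]
cv2.imwrite("pics/l.png",np.hstack([crop(s,"side",c,28,[]),crop(s,"side",c,28,[(circ(p,.021,z0+.028),(0,0,255)),(circ(p,.013,z0),(0,255,0))])]))
cv2.imwrite("pics/side_l.png",s);cv2.imwrite("pics/top_l.png",t)
print(p,e['ee_rot'],e['wrist_force'],c)
```

```text
[0.51114075 0.0638811  0.14329338] [-3.14128281e+00 -1.89197665e-04  1.57328035e+00] [-0.7315648  -0.46176004 -2.15368565] [340.41228489 218.93340684]
```

View pics/l.png

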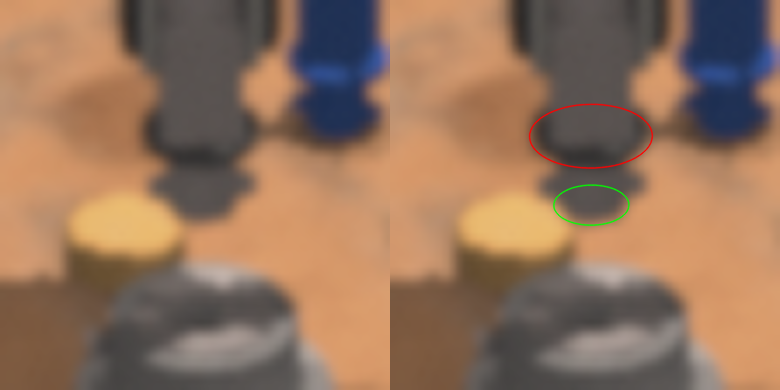

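The lugs show left and right of the foot, at crop (150,185) and (255,185), i.e. along world x while the tool yaw is 90°. They therefore lie along the jaw axis, and tool yaw 59° should match the notches. Next: move above the mouth.

```bash
python3 -c "
from h import *
mv([.5116,.0614,.107],59)"
```

```text
d cm [-0.25  0.05  3.63] rot [-2.000e-02 -1.000e-02  3.114e+01]
```

Emit:
apply_moves(series="2.4 -0.2 0 0.5 0 0 10; 2.4 -0.25 0.05 1.5 0 0 20; 2.4 -0.25 0.05 2.8 0 0 31; 2.4 -0.25 0.05 3.6 0 0 31; 2.4 -0.25 0.05 3.6 0 0 31")

```text
time: 5.42
eef_pos: [0.5115, 0.0609, 0.107]
ee_rot: [-3.141, 0.0, 1.035]
wrist_force: [0.8, 0.1, -2.3]
finger_gap: 0.0271
gripper_force: 49.3
```

Run:
```python
from h import *
s=cams.snapshot("side")[:,:,::-1];t=cams.snapshot("top")[:,:,::-1]
e=r.sense();p=e['eef_pos'];z0=p[2]-.063
H=[(circ((.5116,.0614),.034,.038),(0,255,0)),(circ(p,.021,z0+.028),(0,0,255))]
c=P("side",[*p[:2],.03])[0]
cv2.imwrite("pics/n.png",np.hstack([crop(s,"side",c,28,[]),crop(s,"side",c,28,H)]))
mv([.5116,.0614,.101],59);print(p,e['wrist_force'])
```

```text
d cm [ 0.03 -0.08  0.68] rot [ 0.03 -0.02  0.19]
[0.51211352 0.06071212 0.10782348] [ 0.17819953  0.20238409 -1.84302248]
```

View pics/n.png

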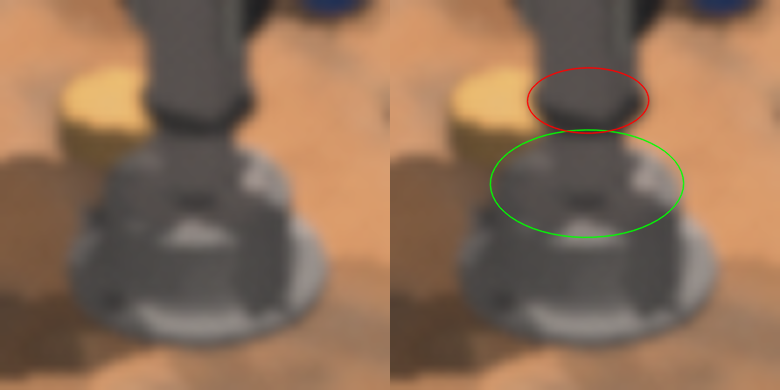

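The foot sits centred over the ring, with the collar at crop column 197 and the ring at 198, so I'll descend gently.

Emit:
apply_moves(series="2.4 0 0 0.3 0 0 0; 2.4 0 0 0.5 0 0 0; 2.4 0 0 0.7 0 0 0; 2.4 0 0 0.9 0 0 0; 2.4 0 0 0.9 0 0 0")

```text
time: 6.15
eef_pos: [0.5118, 0.0607, 0.0984]
ee_rot: [-3.141, -0.0, 1.03]
wrist_force: [-0.1, 1.4, -1.7]
finger_gap: 0.0268
gripper_force: 49.3
```

Emit:
apply_moves(series="2.4 0 0 0.1 0 0 0; 2.4 0 0 0.2 0 0 0; 2.4 0 0 0.3 0 0 0; 2.4 0 0 0.3 0 0 0")

```text
time: 6.65
eef_pos: [0.5116, 0.0608, 0.0952]
ee_rot: [-3.141, 0.0, 1.03]
wrist_force: [-1.0, 2.8, -1.3]
finger_gap: 0.0271
gripper_force: 49.3
```

Still nearly free, with slight side force. The next few mm tell whether the lugs find the notches.

Emit:
apply_moves(series="2.4 0 0 0.1 0 0 0; 2.4 0 0 0.2 0 0 0; 2.4 0 0 0.2 0 0 0")

```text
time: 7.02
eef_pos: [0.5117, 0.0607, 0.0936]
ee_rot: [-3.141, -0.0, 1.031]
wrist_force: [-2.6, 4.8, 0.9]
finger_gap: 0.0274
gripper_force: 49.1
```

Emit:
apply_moves(series="2.4 0.05 -0.1 0 0 0 0; 2.4 0.05 -0.1 0 0 0 0; 2.4 0.05 -0.1 0.1 0 0 0; 2.4 0.05 -0.1 0.1 0 0 0")

```text
time: 7.52
eef_pos: [0.5116, 0.0614, 0.0927]
ee_rot: [3.141, -0.0, 1.03]
wrist_force: [-0.5, 1.4, 2.2]
finger_gap: 0.0268
gripper_force: 49.1
```

Emit:
apply_moves(series="2.4 0 -0.05 0.1 0 0 0; 2.4 0 -0.05 0.2 0 0 0; 2.4 0 -0.05 0.2 0 0 0")

```text
time: 7.9
eef_pos: [0.5115, 0.0616, 0.091]
ee_rot: [3.14, -0.001, 1.031]
wrist_force: [-0.5, 2.5, 5.2]
finger_gap: 0.0272
gripper_force: 49.0
```

Run:
```python
from h import *
e=r.sense();print(e['eef_pos'],e['wrist_force'],e['torque'],e['ee_rot'])
```

```text
[0.51153572 0.06155156 0.09100667] [-0.48246789  2.48109062  5.15560628] [0.39403167 0.14074264 0.29448824] [ 3.13986727e+00 -6.66454573e-04  1.03071852e+00]
```

Emit:
apply_moves(series="2.4 0.1 -0.05 0.0 0 0 0; 2.4 0.1 -0.05 0.1 0 0 0; 2.4 0.1 -0.05 0.2 0 0 0; 2.4 0.1 -0.05 0.2 0 0 0")

```text
time: 8.4
eef_pos: [0.5117, 0.0622, 0.0893]
ee_rot: [3.139, -0.0, 1.031]
wrist_force: [-0.5, -1.1, 8.8]
finger_gap: 0.0271
gripper_force: 48.9
```

Run:
```python
from h import *
e=r.sense();print(e['eef_pos'],e['wrist_force'],e['torque'],e['ee_rot'])
s=cams.snapshot("side")[:,:,::-1]
p=e['eef_pos'];z0=p[2]-.063
c=P("side",[*p[:2],.03])[0]
cv2.imwrite("pics/o.png",np.hstack([crop(s,"side",c,28,[]),crop(s,"side",c,28,[(circ(p,.021,z0+.028),(0,0,255)),(circ(p,.021,z0+.034),(0,0,255))])]))
```

```text
[0.51169214 0.06220762 0.08926835] [-0.52937289 -1.07428859  8.84744289] [-0.2768164   0.26693149  0.42638613] [ 3.13923487e+00 -1.52975705e-05  1.03109895e+00]
```

View pics/o.png

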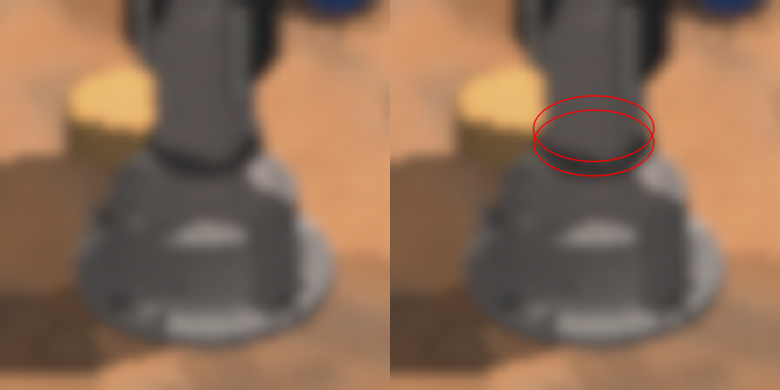

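The collar is at the predicted height, so nothing has slipped and the lugs are in the notches. The Mz reading shows them rubbing one wall, so I'll ease the yaw a little counter-clockwise.

Emit:
apply_moves(series="2.4 -0.05 0 0 0 0 -1; 2.4 -0.05 0 0 0 0 -2; 2.4 -0.05 0 0 0 0 -2")

```text
time: 8.82
eef_pos: [0.5106, 0.0623, 0.0881]
ee_rot: [-3.141, 0.0, 1.065]
wrist_force: [1.0, -0.1, -1.5]
finger_gap: 0.0272
gripper_force: 49.7
```

```bash
cat > st.py <<'E'
from h import *
e=r.sense();print(e['time'],e['eef_pos'].round(4),e['wrist_force'].round(1),e['torque'].round(2),np.degrees(e['ee_rot']).round(2),e['finger_gap'])
E
python3 st.py
```

```text
8.825 [0.5106 0.0623 0.0881] [ 1.  -0.1 -1.5] [-0.08 -0.11  0.04] [-1.7998e+02  1.0000e-02  6.1020e+01] 0.027186088953246753
```

The stake is free now, with the foot at about 25 mm on the plunger. Press down against the spring to about 16.5 mm.

Emit:
apply_moves(series="2.4 0 0 0.2 0 0 0; 2.4 0 0 0.4 0 0 0; 2.4 0 0 0.6 0 0 0; 2.4 0 0 0.75 0 0 0; 2.4 0 0 0.75 0 0 0")

```text
time: 9.45
eef_pos: [0.5108, 0.0624, 0.0814]
ee_rot: [3.141, -0.0, 1.065]
wrist_force: [-0.8, -1.0, 8.1]
finger_gap: 0.027
gripper_force: 50.5
```

```bash
python3 st.py
```

```text
9.45 [0.5108 0.0624 0.0814] [-0.8 -1.   8.1] [-0.12  0.43  0.02] [ 1.7997e+02 -1.0000e-02  6.1030e+01] 0.02696319126297902
```

Emit:
apply_moves(series="2.4 0 0 0.1 0 0 0; 2.4 0 0 0.25 0 0 0; 2.4 0 0 0.25 0 0 0; 2.4 0 0 0.25 0 0 0")

```text
time: 9.95
eef_pos: [0.5108, 0.0624, 0.0793]
ee_rot: [3.141, -0.0, 1.065]
wrist_force: [-2.3, -0.2, 10.5]
finger_gap: 0.027
gripper_force: 50.7
```

```bash
python3 st.py
```

```text
9.95 [0.5108 0.0624 0.0793] [-2.3 -0.2 10.5] [-0.12  0.58 -0.03] [ 1.7997e+02 -2.0000e-02  6.1040e+01] 0.02699629890451889
```

Emit:
apply_moves(series="2.4 -0.02 -0.05 0 0 0 3; 2.4 -0.02 -0.05 0 0 0 7; 2.4 -0.02 -0.05 0 0 0 12; 2.4 -0.02 -0.05 0 0 0 12")

```text
time: 10.45
eef_pos: [0.5108, 0.0625, 0.0795]
ee_rot: [3.14, -0.001, 0.855]
wrist_force: [-0.9, -0.7, 10.6]
finger_gap: 0.0269
gripper_force: 50.8
```

```bash
python3 st.py
```

```text
10.45 [0.5108 0.0625 0.0795] [-0.9 -0.7 10.6] [-0.04  0.24 -0.  ] [ 1.7991e+02 -8.0000e-02  4.8970e+01] 0.026927385230943075
```

Emit:
apply_moves(series="2.4 0 0 0 0 0 8; 2.4 0 0 0 0 0 16; 2.4 0 0 0 0 0 24; 2.4 0 0 0 0 0 32; 2.4 0 0 0 0 0 40")

```text
time: 11.08
eef_pos: [0.511, 0.0629, 0.0795]
ee_rot: [-3.141, -0.003, 0.153]
wrist_force: [-0.9, 2.2, 10.0]
finger_gap: 0.0271
gripper_force: 50.4
```

```bash
python3 st.py
```

```text
11.075 [0.511  0.0629 0.0795] [-0.9  2.2 10. ] [0.45 0.22 0.06] [-1.7999e+02 -1.4000e-01  8.7600e+00] 0.02706052096639701
```

At yaw 8.8° with no torque. The stop should be near −18°, so I'll close in with small steps.

Emit:
apply_moves(series="2.4 0 0 0 0 0 5; 2.4 0 0 0 0 0 10; 2.4 0 0 0 0 0 15; 2.4 0 0 0 0 0 19; 2.4 0 0 0 0 0 19")

```text
time: 11.7
eef_pos: [0.5111, 0.0632, 0.0795]
ee_rot: [-3.14, -0.002, -0.175]
wrist_force: [-0.5, 2.8, 9.5]
finger_gap: 0.0271
gripper_force: 50.7
```

```bash
python3 st.py
```

```text
11.7 [0.5111 0.0632 0.0795] [-0.5  2.8  9.5] [0.75 0.16 0.  ] [-1.799e+02 -1.400e-01 -1.003e+01] 0.027085353730749755
```

Emit:
apply_moves(series="2.4 0 0 0 0 0 1.5; 2.4 0 0 0 0 0 3; 2.4 0 0 0 0 0 4.5; 2.4 0 0 0 0 0 4.5")

```text
time: 12.2
eef_pos: [0.511, 0.0633, 0.0796]
ee_rot: [-3.14, -0.002, -0.253]
wrist_force: [-1.4, 4.0, 9.0]
finger_gap: 0.0272
gripper_force: 50.3
```

```bash
python3 st.py
```

```text
12.2 [0.511  0.0633 0.0796] [-1.4  4.   9. ] [0.78 0.17 0.12] [-1.7989e+02 -1.2000e-01 -1.4490e+01] 0.027183469217729822
```

Emit:
apply_moves(series="2.4 0 0 0 0 0 1; 2.4 0 0 0 0 0 2; 2.4 0 0 0 0 0 2")

```text
time: 12.58
eef_pos: [0.5107, 0.0635, 0.0795]
ee_rot: [-3.14, -0.001, -0.288]
wrist_force: [-0.6, 4.4, 9.5]
finger_gap: 0.0268
gripper_force: 50.1
```

```bash
python3 st.py
```

```text
12.575 [0.5107 0.0635 0.0795] [-0.6  4.4  9.5] [1.01 0.28 0.13] [-1.7988e+02 -8.0000e-02 -1.6480e+01] 0.026792499727287082
```

Emit:
apply_moves(series="2.4 -0.02 -0.06 0 0 0 0; 2.4 -0.02 -0.06 0 0 0 1; 2.4 -0.02 -0.06 0 0 0 2; 2.4 -0.02 -0.06 0 0 0 2")

```text
time: 13.08
eef_pos: [0.5108, 0.0635, 0.0796]
ee_rot: [-3.14, -0.002, -0.322]
wrist_force: [-1.3, 1.1, 11.1]
finger_gap: 0.0269
gripper_force: 48.2
```

```bash
python3 st.py
```

```text
13.075 [0.5108 0.0635 0.0796] [-1.3  1.1 11.1] [0.36 0.32 0.17] [-1.7993e+02 -1.1000e-01 -1.8450e+01] 0.026869318078394572
```

Emit:
apply_moves(series="2.4 0 0 0 0 0 1; 2.4 0 0 0 0 0 2; 2.4 0 0 0 0 0 2")

```text
time: 13.45
eef_pos: [0.5107, 0.0635, 0.0796]
ee_rot: [-3.141, -0.002, -0.356]
wrist_force: [-2.1, 1.3, 11.9]
finger_gap: 0.0271
gripper_force: 48.4
```

```bash
python3 st.py
```

```text
13.45 [0.5107 0.0635 0.0796] [-2.1  1.3 11.9] [0.45 0.34 0.7 ] [-1.7995e+02 -1.0000e-01 -2.0380e+01] 0.027118465198098754
```

Torque rose sharply at −20°, so that's the stop. Back off 1.5°, ease up so the spring seats the lugs in the pockets, then open.

Emit:
apply_moves(series="2.4 0 0 0 0 0 -1.5; 2.4 0 0 -0.1 0 0 -1.5; 2.4 0 0 -0.25 0 0 -1.5; 2.4 0 0 -0.4 0 0 -1.5; 2.4 0 0 -0.4 0 0 -1.5")

```text
time: 14.08
eef_pos: [0.5104, 0.0634, 0.0826]
ee_rot: [-3.141, -0.0, -0.331]
wrist_force: [1.4, 4.1, 2.1]
finger_gap: 0.027
gripper_force: 49.4
```

```bash
python3 st.py
```

```text
14.075 [0.5104 0.0634 0.0826] [1.4 4.1 2.1] [ 0.95 -0.32  0.17] [-1.7996e+02 -2.0000e-02 -1.8970e+01] 0.026964924686000896
```

Emit:
apply_moves(series="2.4 0 0 -0.1 0 0 0; 2.4 0 0 -0.1 0 0 0; 3.2 0 0 -0.1 0 0 0; 5 0 0 -0.1 0 0 0; 8 0 0 -0.1 0 0 0")

```text
time: 14.7
eef_pos: [0.5098, 0.0628, 0.0833]
ee_rot: [3.141, 0.001, -0.331]
wrist_force: [-0.1, -0.0, 0.7]
finger_gap: 0.0668
gripper_force: 0.0
```

Emit:
apply_moves(series="8.4 0 0 0 0 0 0; 8.4 0 0 0 0 0 0; 8.4 0 0 -2.5 0 0 0; 8.4 0 0 -6 0 0 0; 8.4 0 0 -10 0 0 0")

```text
time: 15.32
eef_pos: [0.5097, 0.0631, 0.1842]
ee_rot: [3.141, 0.001, -0.331]
wrist_force: [0.4, 0.5, 1.2]
finger_gap: 0.0842
gripper_force: 0.0
```

Emit:
apply_moves(series="8.4 -5 3 -1 0 0 0; 8.4 -10 6 -1 0 0 0; 8.4 -15 9 -1 0 0 0; 8.4 -15 9 -1 0 0 0")

```text
time: 15.82
eef_pos: [0.3351, 0.0268, 0.1933]
ee_rot: [3.141, 0.002, -0.332]
wrist_force: [1.2, -0.7, 0.5]
finger_gap: 0.0844
gripper_force: 0.0
```

```bash
python3 st.py
python3 - <<'E'
from h import *
s=cams.snapshot("side")[:,:,::-1];t=cams.snapshot("top")[:,:,::-1]
p=(.511,.0615); D=lambda z:[(circ(p,.021,z+.028),(0,0,255)),(poly(p,np.radians(-19),sq,z+.079),(0,255,0))]
c=P("side",[*p,.06])[0]
cv2.imwrite("pics/q.png",np.vstack([np.hstack([crop(s,"side",c,28,[],300),crop(s,"side",c,28,D(.021),300)]),np.hstack([crop(t,"top",P("top",[*p,.06])[0],28,[],300),cv2.resize(s,(300,300))])]))
E
```

```text
15.825 [0.3351 0.0268 0.1933] [ 1.2 -0.7  0.5] [-0.05 -0.02 -0.03] [ 1.7997e+02  1.1000e-01 -1.9020e+01] 0.08439625208213081
```

View pics/q.png

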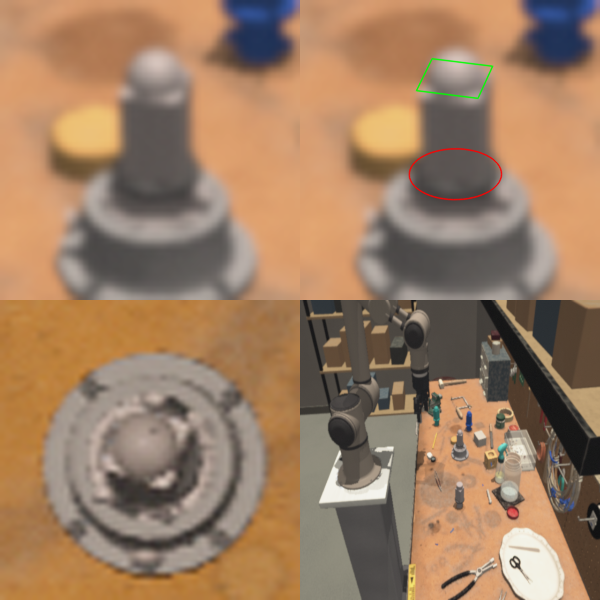

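The stake stands upright in the holder, with the collar at about the 21 mm overlay. I'll check 18 against 21 mm numerically, using the dome centre and the pre-grasp picture as reference.

Run:
```python
from h import *
s0=cv2.imread("pics/side0.png"); s1=cams.snapshot("side")[:,:,::-1].copy(); sl=cv2.imread("pics/side_l.png")
def edge(im,p,z):  # dome-top edge row (saturation fall) vs predicted sphere-top row
    c=P("side",[*p,z+.0805])[0]; rad=549.7*.0135/np.linalg.norm(np.r_[p,z+.08]-cams.camera_info("side")['position'])
    sat=cv2.cvtColor(im,cv2.COLOR_BGR2HSV)[:,:,1].astype(float)
    u=int(round(c[0])); v=int(c[1]-rad)
    pr=sat[v-8:v+9,u-1:u+2].mean(1); th=(pr[:5].max()+pr[-5:].min())/2
    k=np.where(pr<th)[0][0]; row=v-8+k-1+(pr[k-1]-th)/(pr[k-1]-pr[k])
    return row-(c[1]-rad)
print('ref',edge(s0,(.4813,.2463),0))
for z in(.018,.021,.025): print(z,edge(s1,(.5110,.0618),z))
```

```text
ref 0.9142763191182723
0.018 -0.32157071909048796
0.021 0.7658231606133086
0.025 2.2258593297851235
```

Locked height is confirmed two ways: the picture is closer to 21 than to 18 mm, and the stake rose past 18 mm while still gripped. The gripper is clear, so I'll hand in.

```bash
python3 -c "
from rig import r
print(r.sign_off())"
```

```text
the job is handed in; nothing more can be done
None
```

The domed stake is in the holder, twisted clockwise to the stop and released, and I handed the job in at about 16 s; the foot looks to be at its 21 mm locked height (the camera check reads 20–21 mm), and the flat-topped stake was not touched.

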